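Put the cleaned microscope parts back in their nests

TASK

The microscope parts have been cleaned and must go back into storage: put each of the four into the nest whose recess matches its shape - the eyepiece in the wide round one, the objective in the small round one, the filter cube in the square one and the slide case in the oblong one. Each must end upright, the way up it stands now, and flat on the floor of its recess, let go of; leave the jar and the beaker where they are.

Things in the scene. Friction and masses are not known exactly. Their poses are not given: they have to be found in the camera images.
- eyepiece: Loose black microscope eyepiece, standing on its wide eyecup with the narrower barrel up: eyecup 42 mm diameter from the bottom to 14 mm, tapering to the barrel at 18 mm; barrel 30 mm diameter from 18 to 48 mm high. Origin: centre of the underside; z up along its axis. About 90 g.
- objective: Loose bright steel microscope objective, standing with its lens nose up: body 26 mm diameter from the bottom to 34 mm high, then a cone narrowing to 14 mm at the top, 46 mm high. Origin: centre of the underside; z up along its axis. About 110 g.
- filter_cube: Loose dark metal microscope filter cube, 40 x 40 mm and 38 mm high, with a flat round amber window 26 mm wide in its top. Origin: centre of the underside; x and y square to the side faces, z up. About 120 g.
- slide_case: Loose closed white plastic slide case, a bar 80 mm long (its x), 28 mm wide (its y) and 24 mm high (z up). Origin: centre of the underside. About 60 g.
- nest_wide_round: Fixed black plastic storage nest, a 72 x 72 mm plate 10 mm high with a round recess of 58 mm diameter 6 mm deep, its flat cork-lined floor 4 mm above the bench. The eyepiece belongs in it. Origin: centre of the underside, on the bench; z up.
- nest_small_round: Fixed black plastic storage nest, a 54 x 54 mm plate 10 mm high with a round recess of 40 mm diameter 6 mm deep, its flat cork-lined floor 4 mm above the bench. The objective belongs in it. Origin: centre of the underside, on the bench; z up.
- nest_square: Fixed black plastic storage nest, a 68 x 68 mm plate 10 mm high with a square recess of 54 x 54 mm 6 mm deep, its flat cork-lined floor 4 mm above the bench. The filter cube belongs in it. Origin: centre of the underside, on the bench; z up, x and y along the sides.
- nest_oblong: Fixed black plastic storage nest, a 110 x 58 mm plate 10 mm high with an oblong recess of 96 x 44 mm 6 mm deep, its flat cork-lined floor 4 mm above the bench. The slide case belongs in it. Origin: centre of the underside, on the bench; z up, x along the long side.
- jar: Bystander: small closed amber glass jar with a white cap, 48 mm diameter, 58 mm high, loose among the work. Origin: centre of the underside; z up. Not to be disturbed.
- beaker: Bystander: open white ceramic beaker, 62 mm across the rim, 75 mm high, loose among the work. Origin: centre of the underside; z up. Not to be disturbed.
Not all that is in view belongs to the job. What is shaped like the filter_cube but red is not meant. Leave any yellow look-alike of the slide_case alone.

How it is judged:
By the outcome, as a careful person would: the job done as asked, in the order asked, and still so for the second after the job is handed in, with the robot touching nothing.
It also fails if it takes over 102 s, if anything falls off the work surface, if the arm or the gripper's body presses on something with over 40 N, if the wrist force passes 120 N, or if a joint passes its speed limit or range.

ROBOT

A 6-joint arm with a two-finger parallel gripper is mounted at the origin on the work surface. World frame = base frame: x ahead of the robot, y to its left, z up, the work surface at z = 0. Lengths are in mm, angles in rad, forces in N, time in s.
With the tool pointing down it reaches from about 375 to 975 mm from the base axis. Payload 3.8 kg.
Tool frame: the origin (TCP) lies on the centre line of the jaws, within the pads' length; the fingertips stand 17 mm ahead of it and the grasp point (between the pads) lies 2 mm behind it (arm.tcp_to_tips is the distance from the TCP to the fingertips, in mm); z points along the fingers, y is the line along which they close (so a half turn about z gives the same grasp; the last joint's range is limited). The gripper opens to 88 mm and grips with 3 to 60 N. Pads are 18 mm wide; open, the fingers measure 123 mm over their backs; the gripper's body (75 mm by 187 mm) begins 45 mm behind the grasp point.
Start: joints at [-1.355, 0.264, 1.604, -0, 1.274, -0.037], TCP at [168.823, -653.542, 255.706] pointing down, gripper open.
Joint ranges: [-2.63, 2.63], [-0.94, 2.18], [0.31, 2.57], [-1.31, 4.45], [0, 2.66], [-2.55, 2.55]. Speed limits (rad/s): [2.57, 2.57, 3.14, 3.14, 3.14, 3.14].

INTERFACE

Orientations are given as a rotation vector (axis times angle).
In Python, from cell import arm gives the robot as it stands.
- The arm moves only by the tool apply_moves, never from a script. Its argument "commands" is a list of rows, each an object with "translation": the shift along the tool's x, y, z in units of 40 mm (1.0 is 40 mm), a list of three; "roll": the turn about the tool's z in units of 5 degrees (1.0 is 5 degrees); "grip": the finger opening in mm, from 0 to 88.1. In form: [{"translation": [dx, dy, dz], "roll": roll, "grip": grip}, ...]. A call has 1 to 20 rows; each row shifts and turns the commanded pose from where the row before left it, along the tool's axes as they then stand; what a row does not reach is not made up. A row lasts 1/10 s, in which the tool goes at most 50 mm and 8.59 degrees, less where a joint would pass 70% of its speed; a pose out of reach is approached as far as the arm can. A call is refused whole if a number of a shift passes 1 or a number of a turn 1, either way. A call with a gripper value outside its range is refused whole. The fingers move at their own pace and stop on an object; "force" is the grip in N (left out, the last holds). Time passes only in rows, so rows that do not move let the fingers close. It gives the time, the measured TCP pose, the force, the opening and the grip force at its end, in the units of the state.
- arm.sense(): the state, without advancing time (a new reading comes with each control period).
- arm.get_image(name): name is "scene" or "top"; returns a dict with "img" (480x640x3 uint8, red, green, blue), "fx", "fy", "cx", "cy" (pixels), "R" (3x3) and "t" (3): a world point X has camera coordinates R X + t. Camera axes: x right, y down, z forward; pixel columns grow to the right and rows downward; lengths in mm; the calibration is good to about 2 mm. A picture is of the moment at which its call begins. There is no depth.
- arm.job_done(): hands the job in; it is judged then, once.
The state is a dict: "time": time; "joints": joint angles; "joint_velocities": joint speeds; "joint_efforts": joint torques, N m; "ee_pos": TCP position; "tool_rot": TCP orientation; "contact_force": force on the tool from outside, world axes, zero at the start; "moment": the same for the moment, N m; "gripper_width": opening from 0.0 (shut) to 1.0 (fully open); "gripper_force": force on a finger pad.
Only numpy, scipy, OpenCV 4.12 (cv2) and the standard library are available. Lean on these libraries where they do the work, as an engineer would, in place of code of your own. Each camera call takes 0.05 s, during which the arm holds its last target. There are 200 camera calls.

## Working session

There is one attempt and no reset: what is moved stays moved. The work goes in short steps, Python scripts to look and compute and a tool call to move; the robot and the scene stay as the last step left them, time stands still between calls to the robot, and variables do not carry over. Pictures are saved under pics/ and viewed, at most 14 in all, crops included, and the job is handed in when it is done.

Besides the shell and the picture viewer there is one more tool, called after "Request:" as name(argument=value, ...) on one line, values as JSON. apply_moves: Moves the arm, as the interface text tells. Its arguments: {"type":"object","properties":{"commands":{"type":"array"},"force":{"type":"number"}},"required":["commands"]}

```bash
ls; mkdir -p pics; python3 - <<'E'
from cell import arm
import cv2
for n in("top","scene"):
    d=arm.get_image(n); cv2.imwrite(f"pics/{n}0.png",d["img"][:,:,::-1]); print(n,d["fx"],d["fy"],d["cx"],d["cy"],d["R"],d["t"])
print(arm.sense(),arm.tcp_to_tips)
E
```

```text
pics
top 487.17658520065515 487.17658520065515 318.37644031691855 236.7464481632944 [[ 0.00756215 -0.99988933 -0.01281175]
 [-0.99665968 -0.00649462 -0.08140821]
 [ 0.081316    0.01338458 -0.9965985 ]] [3.03610316e-01 5.31554866e+02 1.05186861e+03]
scene 519.8287028337684 519.8287028337684 315.1511397353926 233.28687877343626 [[-0.85573472  0.51740562 -0.00308457]
 [ 0.41759747  0.68711806 -0.59454278]
 [-0.30550031 -0.51005901 -0.80405806]] [ 447.60514584 -190.85150706 1298.86618428]
{'time': 0.1, 'joints': array([-1.35485331e+00,  2.64659277e-01,  1.60523069e+00, -4.17511867e-05,
        1.27368984e+00, -3.69140048e-02]), 'joint_velocities': array([-9.00602269e-04, -7.81306777e-04, -2.31823528e-03, -7.25309325e-05,
        1.45032685e-03,  2.52428943e-04]), 'joint_efforts': array([-2.93329913e-05, -5.03618717e+01, -3.58071506e+01,  7.31278374e-02,
        2.33835157e-02, -5.61240518e-05]), 'ee_pos': array([ 168.71269547, -652.95234945,  254.52860434]), 'tool_rot': array([-3.11455590e+00, -3.95899590e-01,  3.41263365e-04]), 'contact_force': array([-0.4512493 ,  0.39568618,  0.51466784]), 'moment': array([0.02052762, 0.03331979, 0.02209429]), 'gripper_force': 0.0, 'gripper_width': 0.9964149827848651} 17.0
```

View pics/top0.png

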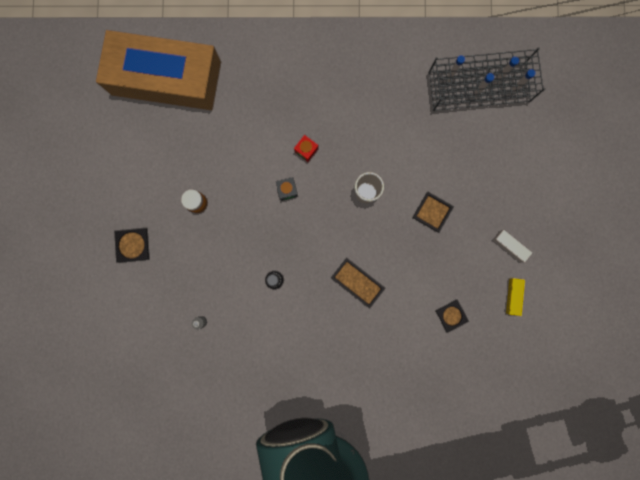

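View pics/scene0.png

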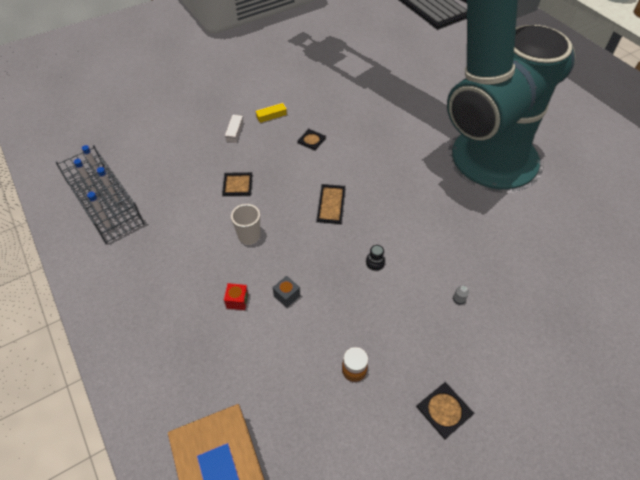

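Top view: the eyepiece is at (274,280), the objective at (199,322) and the beaker at (368,187), with the jar at (193,201). The nests are wide round (132,245), small round (452,315), square (433,212) and oblong (358,283).

Two parts have look-alikes:
- **Filter cube:** the dark one at (287,188) fits. The red one at (306,148) is excluded by colour.
- **Slide case:** the white one at (514,246) fits. The yellow one at (517,297) is excluded by colour.

I'll confirm both in an enlarged crop.

```bash
cat > h.py <<'E'
from cell import arm
import cv2, numpy as np
def ray(d,uv,z):
    R=np.array(d["R"]);t=np.array(d["t"]);c=-R.T@t
    v=R.T@np.array([(uv[0]-d["cx"])/d["fx"],(uv[1]-d["cy"])/d["fy"],1.])
    return c+v*(z-c[2])/v[2]
def proj(d,X):
    p=np.array(d["R"])@np.array(X,float)+np.array(d["t"])
    return np.array([d["fx"]*p[0]/p[2]+d["cx"],d["fy"]*p[1]/p[2]+d["cy"]])
def crop(im,u,v,h=24,s=266):
    return cv2.resize(im[v-h:v+h,u-h:u+h],(s,s),interpolation=cv2.INTER_CUBIC)
E
python3 - <<'E'
from h import *
im=cv2.imread("pics/top0.png")
P=[(287,188),(514,246),(274,280),(199,322),(306,148),(517,297)]
c=[crop(im,*p) for p in P]
cv2.imwrite("pics/crop1.png",np.vstack([np.hstack(c[:3]),np.hstack(c[3:])]))
d=arm.get_image("top");hsv=cv2.cvtColor(im,cv2.COLOR_BGR2HSV)
def show(n,m,seed,z,r=26):
    q=np.zeros_like(m);u,v=seed;q[v-r:v+r,u-r:u+r]=m[v-r:v+r,u-r:u+r]
    cs,_=cv2.findContours(q,cv2.RETR_EXTERNAL,cv2.CHAIN_APPROX_NONE)
    k=max(cs,key=cv2.contourArea);M=cv2.moments(k);px=(M["m10"]/M["m00"],M["m01"]/M["m00"])
    w=np.array([ray(d,p,z)[:2] for p in k[:,0]],np.float32)
    rc=cv2.minAreaRect(w); print(n,"px",np.round(px,1),"moment",np.round(ray(d,px,z),1),"rect",np.round(rc[0],1),np.round(rc[1],1),round(rc[2],1))
cork=cv2.inRange(hsv,(5,70,60),(25,255,255))
for n,s in dict(wide=(132,245),small=(452,315),square=(433,212),oblong=(358,283)).items(): show(n,cork,s,7,30)
show("cubewin",cork,(287,188),38,14)
dark=cv2.inRange(hsv,(0,0,0),(180,255,75)); show("eyepiece dark",dark,(274,280),10)
for n,s in dict(wide=(132,245),small=(452,315),square=(433,212),oblong=(358,283)).items(): show(n+" plate",dark,s,10,34)
show("cube dark",dark,(287,188),38,16)
wh=cv2.inRange(hsv,(0,0,140),(180,60,255)); 
show("case",wh,(514,246),24); show("obj",wh,(199,322),46,14); show("jar",wh,(193,201),58); show("beaker",wh,(368,187),75)
E
```

```text
wide px [131.4 244.8] moment [511.8 423.4   7. ] rect [511.5 423.1] [58.6 56.3] 2.1
small px [451.6 315.5] moment [ 361.1 -289.7    7. ] rect [ 361.1 -289.6] [39.8 40.3] 63.8
square px [432.5 211.8] moment [ 590.5 -250.6    7. ] rect [ 590.6 -250.3] [56.4 56.4] 60.0
oblong px [357.3 282.5] moment [431.6 -82.8   7. ] rect [431.8 -82.9] [98.9 46.9] 52.6
cubewin px [285.9 187.3] moment [638.4  75.7  38. ] rect [639.1  75.6] [26.6 26.3] 0.7
eyepiece dark px [274.  279.7] moment [436.4 101.8  10. ] rect [435.8 101.8] [39.8 39.9] 0.8
wide plate px [131.5 244.9] moment [511.4 422.   10. ] rect [511.5 421.9] [73.5 76.2] 5.8
small plate px [451.5 315.7] moment [ 360.9 -288.9   10. ] rect [ 361.3 -288.7] [54.9 56.2] 26.6
square plate px [432.6 211.9] moment [ 589.8 -250.    10. ] rect [ 589.6 -249.8] [68.4 70.8] 60.0
oblong plate px [357.5 282.7] moment [431.3 -83.   10. ] rect [431.4 -82.7] [108.8  57.8] 52.4
cube dark px [287.  193.1] moment [625.6  73.1  38. ] rect [633.   74.6] [44.7 39.2] 14.7
case px [514.1 245.5] moment [ 514.9 -423.6   24. ] rect [ 515.  -423.5] [78.8 26.9] 50.2
obj px [196.7 322.3] moment [345.  261.6  46. ] rect [345.2 261.4] [3.  1.5] 46.4
jar px [190.5 198.8] moment [608.6 279.   58. ] rect [608.2 279.1] [39.1 41.1] 0.3
beaker px [369.1 185.9] moment [ 635.5 -102.9   75. ] rect [ 635.3 -102.6] [59.8 59. ] 0.1
```

View pics/crop1.png

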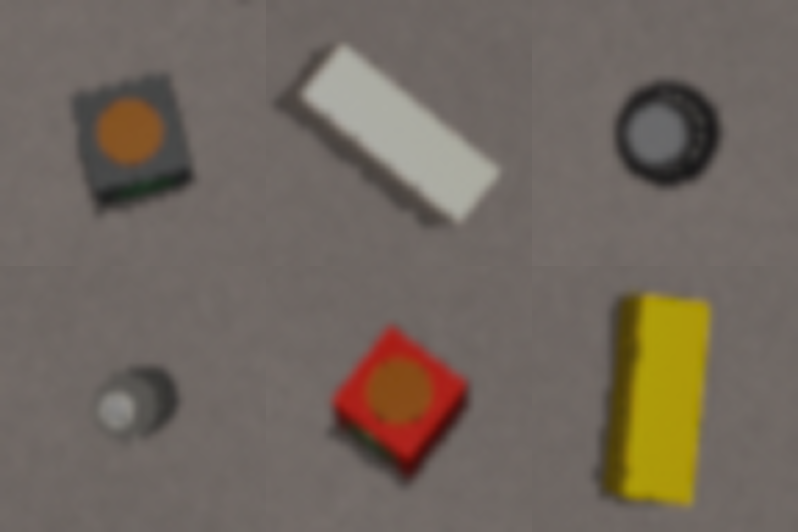

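The crop confirms the dark cube (ray at top-left tile) and the white case as the parts wanted. The red cube and yellow bar are the look-alikes. I'll cross-check the two round parts and the cube in the scene view.

```bash
cat >> h.py <<'E'
def yaw(s):
    x=cv2.Rodrigues(np.array(s["tool_rot"]))[0][:,0]; return np.degrees(np.arctan2(x[1],x[0]))
def go(x,y,z,psi=None):
    s=arm.sense(); p=s["ee_pos"]; a=yaw(s); c,q=np.cos(np.radians(a)),np.sin(np.radians(a))
    d=np.array([x,y,z])-p
    u=np.array([d[0]*c+d[1]*q, d[0]*q-d[1]*c, -d[2]])/40
    print("t",round(s["time"],2),"pos",np.round(p,1),"yaw",round(a,2),"w",round(s["gripper_width"]*88.1,1),"F",np.round(s["contact_force"],1),"gf",round(s["gripper_force"],1))
    print("units",np.round(u,2), "roll units", None if psi is None else round((a-psi)/5,2))
E
python3 - <<'E'
from h import *
import cv2
s=arm.get_image("scene");t=arm.get_image("top")
im=cv2.imread("pics/scene0.png")
c=[crop(im,*p,h=20,s=399) for p in [(376,255),(462,294)]]
cv2.imwrite("pics/crop2.png",np.hstack(c))
print("eye top",ray(t,(271.8,279.6),48),"obj nose",ray(t,(196,323.4),46))
# expected scene pixels
for X in [ray(t,(271.8,279.6),48),[436.4,101.8,48],ray(t,(196,323.4),46),[345,261.6,46],[638.4,75.7,38]]:
    print(np.round(X,1),np.round(proj(s,X),1))
go(440,101,200,14.5)
E
```

```text
eye top [436.87740471 102.52159559  48.        ] obj nose [342.72375552 262.92835265  46.        ]
[436.9 102.5  48. ] [376.4 249.5]
[436.4 101.8  48. ] [376.4 249.1]
[342.7 262.9  46. ] [462.6 286.9]
[345.  261.6  46. ] [461.3 287. ]
[638.4  75.7  38. ] [285.2 286.1]
t 0.25 pos [ 168.8 -653.2  255. ] yaw 14.48 w 88.4 F [-0.9  0.   0.3] gf 0.0
units [ 11.28 -16.56   1.38] roll units -0.0
```

View pics/crop2.png

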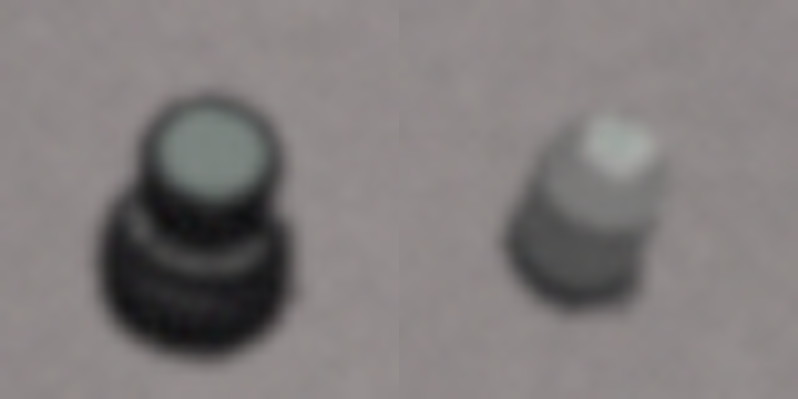

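The eyepiece agrees in both views at (437,102). The scene nose pixel puts the objective about 1 mm off the top-view ray, at (343,264). Moving towards the eyepiece by a waypoint that keeps clear of the base.

Request:
apply_moves(commands=[{"translation": [0.75, -0.565, 0], "roll": 0, "grip": 88}, {"translation": [0.75, -0.565, 0], "roll": 0, "grip": 88}, {"translation": [0.75, -0.565, 0], "roll": 0, "grip": 88}, {"translation": [0.75, -0.565, 0], "roll": 0, "grip": 88}, {"translation": [0.75, -0.565, 0], "roll": 0, "grip": 88}, {"translation": [0.75, -0.565, 0], "roll": 0, "grip": 88}, {"translation": [0.75, -0.565, 0], "roll": 0, "grip": 88}, {"translation": [0.75, -0.565, 0], "roll": 0, "grip": 88}, {"translation": [0.75, -0.565, 0], "roll": 0, "grip": 88}, {"translation": [0.75, -0.565, 0], "roll": 0, "grip": 88}, {"translation": [0.75, -0.565, 0], "roll": 0, "grip": 88}, {"translation": [0.75, -0.565, 0], "roll": 0, "grip": 88}, {"translation": [0.2, -0.9, 0.1], "roll": 0, "grip": 88}, {"translation": [0.2, -0.9, 0.1], "roll": 0, "grip": 88}, {"translation": [0.2, -0.9, 0.1], "roll": 0, "grip": 88}, {"translation": [0.2, -0.9, 0.1], "roll": 0, "grip": 88}, {"translation": [0.2, -0.9, 0.1], "roll": 0, "grip": 88}, {"translation": [0.2, -0.9, 0.1], "roll": 0, "grip": 88}], force=15)

```text
time: 2.05
ee_pos: [441.7, -78.4, 231.7]
tool_rot: [3.116, 0.396, 0.001]
contact_force: [1.5, -0.0, -0.4]
gripper_width: 0.999
gripper_force: 0.0
```

```bash
python3 -c "
from h import *
go(437,102,38)"
```

```text
t 2.05 pos [441.7 -78.4 231.7] yaw 14.47 w 88.0 F [ 1.5 -0.  -0.4] gf 0.0
units [ 1.01 -4.4   4.84] roll units None
```

Request:
apply_moves(commands=[{"translation": [0.2, -0.85, 0.4], "roll": 0, "grip": 88}, {"translation": [0.2, -0.85, 0.4], "roll": 0, "grip": 88}, {"translation": [0.2, -0.85, 0.4], "roll": 0, "grip": 88}, {"translation": [0.2, -0.85, 0.4], "roll": 0, "grip": 88}, {"translation": [0.2, -0.85, 0.4], "roll": 0, "grip": 88}, {"translation": [0, 0, 0.5], "roll": 0, "grip": 88}, {"translation": [0, 0, 0], "roll": 0, "grip": 88}, {"translation": [0, 0, 0], "roll": 0, "grip": 88}])

```text
time: 2.85
ee_pos: [437.9, 94.7, 131.7]
tool_rot: [3.116, 0.396, -0.002]
contact_force: [1.8, 0.4, -0.6]
gripper_width: 0.994
gripper_force: 0.0
```

```bash
python3 -c "
from h import *
go(437,102,38)"
```

```text
t 2.85 pos [437.9  94.7 131.7] yaw 14.5 w 87.6 F [ 1.8  0.4 -0.6] gf 0.0
units [ 0.02 -0.18  2.34] roll units None
```

Request:
apply_moves(commands=[{"translation": [0.02, -0.18, 0.3], "roll": 0, "grip": 70}, {"translation": [0, 0, 0.6], "roll": 0, "grip": 70}, {"translation": [0, 0, 0.6], "roll": 0, "grip": 70}, {"translation": [0, 0, 0.5], "roll": 0, "grip": 60}, {"translation": [0, 0, 0.3], "roll": 0, "grip": 50}, {"translation": [0, 0, 0], "roll": 0, "grip": 45}, {"translation": [0, 0, 0], "roll": 0, "grip": 45}, {"translation": [0, 0, 0], "roll": 0, "grip": 45}])

```text
time: 3.65
ee_pos: [438.4, 102.1, 40.9]
tool_rot: [-3.116, -0.395, -0.004]
contact_force: [0.0, -1.0, 0.3]
gripper_width: 0.511
gripper_force: 0.0
```

```bash
python3 -c "
from h import *
go(437,102,38)
d=arm.get_image('scene');im=d['img'][:,:,::-1];cv2.imwrite('pics/e1.png',crop(im,376,235,60,500))"
```

```text
t 3.65 pos [438.4 102.1  40.9] yaw 14.46 w 45.1 F [ 0.  -1.   0.3] gf 0.0
units [-0.03 -0.01  0.07] roll units None
```

View pics/e1.png

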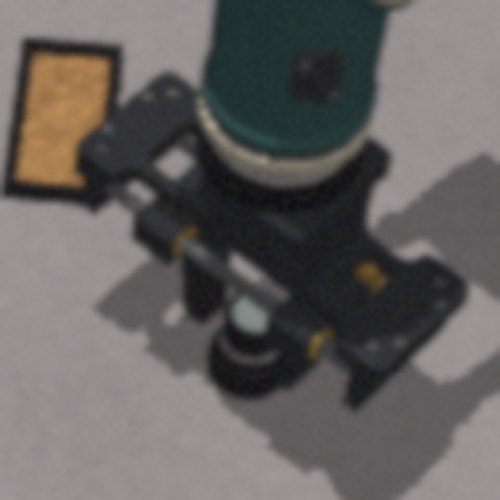

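The eyepiece stands between the fingers, with its lens at about (252,312) in the crop. Closing.

Request:
apply_moves(commands=[{"translation": [0, 0, 0.05], "roll": 0, "grip": 35}, {"translation": [0, 0, 0], "roll": 0, "grip": 20}, {"translation": [0, 0, 0], "roll": 0, "grip": 20}, {"translation": [0, 0, 0], "roll": 0, "grip": 20}, {"translation": [0, 0, 0], "roll": 0, "grip": 20}, {"translation": [0, 0, 0], "roll": 0, "grip": 20}], force=20)

```text
time: 4.3
ee_pos: [437.5, 102.1, 38.1]
tool_rot: [-3.116, -0.396, -0.001]
contact_force: [-0.9, 0.4, 4.3]
gripper_width: 0.326
gripper_force: 20.0
```

```bash
python3 -c "
from h import *
go(511.5,422.5,150)"
```

```text
t 4.3 pos [437.5 102.1  38.1] yaw 14.48 w 28.7 F [-0.9  0.4  4.3] gf 20.0
units [ 3.8  -7.29 -2.8 ] roll units None
```

Request:
apply_moves(commands=[{"translation": [0, 0, -0.7], "roll": 0, "grip": 20}, {"translation": [0, 0, -0.7], "roll": 0, "grip": 20}, {"translation": [0, 0, -0.7], "roll": 0, "grip": 20}, {"translation": [0, 0, -0.7], "roll": 0, "grip": 20}, {"translation": [0.42, -0.81, 0], "roll": 0, "grip": 20}, {"translation": [0.42, -0.81, 0], "roll": 0, "grip": 20}, {"translation": [0.42, -0.81, 0], "roll": 0, "grip": 20}, {"translation": [0.42, -0.81, 0], "roll": 0, "grip": 20}, {"translation": [0.42, -0.81, 0], "roll": 0, "grip": 20}, {"translation": [0.42, -0.81, 0], "roll": 0, "grip": 20}, {"translation": [0.42, -0.81, 0], "roll": 0, "grip": 20}, {"translation": [0.42, -0.81, 0], "roll": 0, "grip": 20}, {"translation": [0.42, -0.81, 0], "roll": 0, "grip": 20}, {"translation": [0, 0, 1], "roll": 0, "grip": 20}, {"translation": [0, 0, 0.5], "roll": 0, "grip": 20}, {"translation": [0, 0, 0], "roll": 0, "grip": 20}, {"translation": [0, 0, 0], "roll": 0, "grip": 20}, {"translation": [0, 0, 0], "roll": 0, "grip": 20}])

```text
time: 6.1
ee_pos: [511.5, 422.5, 91.1]
tool_rot: [-3.115, -0.395, -0.003]
contact_force: [-0.1, 1.2, -0.7]
gripper_width: 0.323
gripper_force: 20.0
```

```bash
python3 -c "
from h import *
go(511.5,422.5,42.6)"
```

```text
t 6.1 pos [511.5 422.5  91.1] yaw 14.46 w 28.5 F [-0.1  1.2 -0.7] gf 20.0
units [-0.    0.    1.21] roll units None
```

Request:
apply_moves(commands=[{"translation": [0, 0, 0.5], "roll": 0, "grip": 20}, {"translation": [0, 0, 0.4], "roll": 0, "grip": 20}, {"translation": [0, 0, 0.2], "roll": 0, "grip": 20}, {"translation": [0, 0, 0.1], "roll": 0, "grip": 20}, {"translation": [0, 0, 0], "roll": 0, "grip": 20}, {"translation": [0, 0, 0], "roll": 0, "grip": 20}, {"translation": [0, 0, 0], "roll": 0, "grip": 20}])

```text
time: 6.8
ee_pos: [511.0, 422.4, 42.1]
tool_rot: [-3.116, -0.396, -0.001]
contact_force: [-0.3, -0.2, -0.7]
gripper_width: 0.33
gripper_force: 20.0
```

Request:
apply_moves(commands=[{"translation": [0, 0, 0.01], "roll": 0, "grip": 33}, {"translation": [0, 0, 0], "roll": 0, "grip": 40}, {"translation": [0, 0, 0], "roll": 0, "grip": 55}, {"translation": [0, 0, 0], "roll": 0, "grip": 65}, {"translation": [0, 0, 0], "roll": 0, "grip": 65}, {"translation": [0, 0, -0.5], "roll": 0, "grip": 70}, {"translation": [0, 0, -0.9], "roll": 0, "grip": 70}, {"translation": [0, 0, -0.9], "roll": 0, "grip": 70}, {"translation": [0, 0, -0.5], "roll": 0, "grip": 70}, {"translation": [0, 0, 0], "roll": 0, "grip": 70}, {"translation": [0, 0, 0], "roll": 0, "grip": 70}])

```text
time: 7.9
ee_pos: [510.6, 422.1, 153.2]
tool_rot: [-3.116, -0.396, -0.001]
contact_force: [-0.4, -0.5, -1.2]
gripper_width: 0.794
gripper_force: 0.0
```

```bash
python3 -c "
from h import *
go(342.7,263.5,75)"
```

```text
t 7.9 pos [510.6 422.1 153.2] yaw 14.48 w 69.9 F [-0.4 -0.5 -1.2] gf 0.0
units [-5.06  2.79  1.95] roll units None
```

Request:
apply_moves(commands=[{"translation": [-0.72, 0.4, 0], "roll": 0, "grip": 70}, {"translation": [-0.72, 0.4, 0], "roll": 0, "grip": 70}, {"translation": [-0.72, 0.4, 0.1], "roll": 0, "grip": 70}, {"translation": [-0.72, 0.4, 0.1], "roll": 0, "grip": 70}, {"translation": [-0.72, 0.4, 0.1], "roll": 0, "grip": 70}, {"translation": [-0.72, 0.4, 0.1], "roll": 0, "grip": 70}, {"translation": [-0.72, 0.4, 0.1], "roll": 0, "grip": 70}, {"translation": [-0.02, 0, 0.7], "roll": 0, "grip": 70}, {"translation": [0, 0, 0.6], "roll": 0, "grip": 70}, {"translation": [0, 0, 0], "roll": 0, "grip": 60}, {"translation": [0, 0, 0], "roll": 0, "grip": 60}, {"translation": [0, 0, 0], "roll": 0, "grip": 60}])

```text
time: 9.1
ee_pos: [343.1, 263.4, 81.6]
tool_rot: [-3.116, -0.396, -0.0]
contact_force: [0.4, -0.0, -0.1]
gripper_width: 0.677
gripper_force: 0.0
```

```bash
python3 -c "
from h import *
go(342.7,263.5,29)
d=arm.get_image('scene');im=d['img'][:,:,::-1];cv2.imwrite('pics/e2.png',np.hstack([crop(im,462,280,40,390),crop(im,444,405,40,390)]))"
```

```text
t 9.1 pos [343.1 263.4  81.6] yaw 14.49 w 59.7 F [ 0.4 -0.  -0.1] gf 0.0
units [-0.01 -0.01  1.32] roll units None
```

View pics/e2.png

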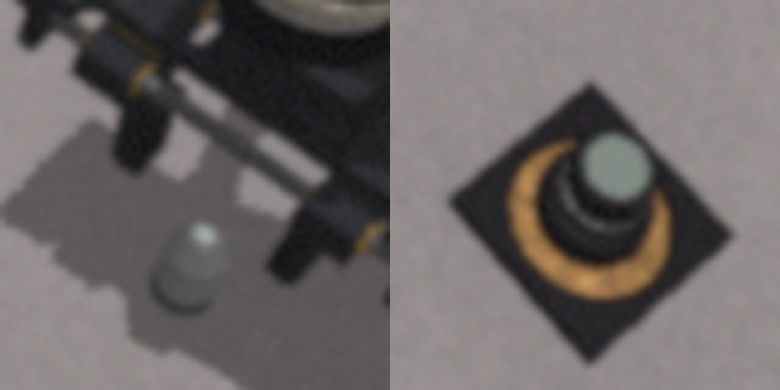

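The eyepiece is upright inside its recess (right tile, around (600,220)). The objective is midway between the fingers (left tile, nose at (204,233)). Descend and close.

Request:
apply_moves(commands=[{"translation": [-0.01, -0.01, 0.5], "roll": 0, "grip": 60}, {"translation": [0, 0, 0.5], "roll": 0, "grip": 55}, {"translation": [0, 0, 0.25], "roll": 0, "grip": 50}, {"translation": [0, 0, 0.07], "roll": 0, "grip": 45}, {"translation": [0, 0, 0], "roll": 0, "grip": 35}, {"translation": [0, 0, 0], "roll": 0, "grip": 15}, {"translation": [0, 0, 0], "roll": 0, "grip": 15}, {"translation": [0, 0, 0], "roll": 0, "grip": 15}, {"translation": [0, 0, 0], "roll": 0, "grip": 15}, {"translation": [0, 0, 0], "roll": 0, "grip": 15}])

```text
time: 10.15
ee_pos: [343.0, 264.0, 29.4]
tool_rot: [-3.116, -0.396, -0.003]
contact_force: [-0.8, 0.2, 6.6]
gripper_width: 0.284
gripper_force: 20.0
```

```bash
python3 -c "
from h import *
go(480,0,150)
go(361.1,-289.3,150)"
```

```text
t 10.15 pos [343.  264.   29.4] yaw 14.48 w 25.1 F [-0.8  0.2  6.6] gf 20.0
units [ 1.67  7.25 -3.01] roll units None
t 10.15 pos [343.  264.   29.4] yaw 14.48 w 25.1 F [-0.8  0.2  6.6] gf 20.0
units [-3.02 13.5  -3.01] roll units None
```

Request:
apply_moves(commands=[{"translation": [0, 0, -0.8], "roll": 0, "grip": 15}, {"translation": [0, 0, -0.9], "roll": 0, "grip": 15}, {"translation": [0, 0, -0.9], "roll": 0, "grip": 15}, {"translation": [0.21, 0.905, 0], "roll": 0, "grip": 15}, {"translation": [0.21, 0.905, 0], "roll": 0, "grip": 15}, {"translation": [0.21, 0.905, 0], "roll": 0, "grip": 15}, {"translation": [0.21, 0.905, 0], "roll": 0, "grip": 15}, {"translation": [0.21, 0.905, 0], "roll": 0, "grip": 15}, {"translation": [0.21, 0.905, 0], "roll": 0, "grip": 15}, {"translation": [0.21, 0.905, 0], "roll": 0, "grip": 15}, {"translation": [0.21, 0.905, 0], "roll": 0, "grip": 15}, {"translation": [-0.585, 0.78, 0], "roll": 0, "grip": 15}, {"translation": [-0.585, 0.78, 0], "roll": 0, "grip": 15}, {"translation": [-0.585, 0.78, 0], "roll": 0, "grip": 15}, {"translation": [-0.585, 0.78, 0], "roll": 0, "grip": 15}, {"translation": [-0.585, 0.78, 0], "roll": 0, "grip": 15}, {"translation": [-0.585, 0.78, 0], "roll": 0, "grip": 15}, {"translation": [-0.585, 0.78, 0], "roll": 0, "grip": 15}, {"translation": [-0.585, 0.78, 0], "roll": 0, "grip": 15}, {"translation": [0, 0, 0], "roll": 0, "grip": 15}])

```text
time: 12.15
ee_pos: [359.2, -292.0, 132.3]
tool_rot: [3.116, 0.389, -0.001]
contact_force: [0.5, -0.8, -0.6]
gripper_width: 0.282
gripper_force: 20.0
```

Request:
apply_moves(commands=[{"translation": [0, 0, 0.8], "roll": 0, "grip": 15}, {"translation": [0, 0, 0.6], "roll": 0, "grip": 15}, {"translation": [0, 0, 0], "roll": 0, "grip": 15}, {"translation": [0, 0, 0], "roll": 0, "grip": 15}, {"translation": [0, 0, 0], "roll": 0, "grip": 15}])

```text
time: 12.65
ee_pos: [361.8, -288.9, 77.6]
tool_rot: [3.115, 0.397, 0.002]
contact_force: [0.3, -0.2, -1.6]
gripper_width: 0.285
gripper_force: 20.0
```

```bash
python3 -c "
from h import *
go(361.1,-289.3,33.6)"
```

```text
t 12.65 pos [ 361.8 -288.9   77.6] yaw 14.52 w 25.1 F [ 0.3 -0.2 -1.6] gf 20.0
units [-0.02  0.    1.1 ] roll units None
```

Request:
apply_moves(commands=[{"translation": [-0.02, 0, 0.5], "roll": 0, "grip": 15}, {"translation": [0, 0, 0.35], "roll": 0, "grip": 15}, {"translation": [0, 0, 0.15], "roll": 0, "grip": 15}, {"translation": [0, 0, 0.1], "roll": 0, "grip": 15}, {"translation": [0, 0, 0], "roll": 0, "grip": 15}, {"translation": [0, 0, 0], "roll": 0, "grip": 15}, {"translation": [0, 0, 0], "roll": 0, "grip": 15}])

```text
time: 13.35
ee_pos: [360.9, -289.5, 33.4]
tool_rot: [3.115, 0.396, 0.002]
contact_force: [-0.3, -0.0, 1.7]
gripper_width: 0.285
gripper_force: 20.0
```

Request:
apply_moves(commands=[{"translation": [0, 0, 0], "roll": 0, "grip": 30}, {"translation": [0, 0, 0], "roll": 0, "grip": 40}, {"translation": [0, 0, 0], "roll": 0, "grip": 55}, {"translation": [0, 0, 0], "roll": 0, "grip": 65}, {"translation": [0, 0, 0], "roll": 0, "grip": 65}, {"translation": [0, 0, -0.5], "roll": 0, "grip": 80}, {"translation": [0, 0, -0.9], "roll": 0, "grip": 80}, {"translation": [0, 0, -0.9], "roll": 0, "grip": 80}, {"translation": [0, 0, -0.9], "roll": 0, "grip": 80}, {"translation": [0, 0, -0.5], "roll": 0, "grip": 80}, {"translation": [0, 0, 0], "roll": 0, "grip": 80}, {"translation": [0, 0, 0], "roll": 0, "grip": 80}])

```text
time: 14.55
ee_pos: [360.0, -288.8, 180.1]
tool_rot: [3.116, 0.396, 0.0]
contact_force: [-0.3, -0.5, 0.3]
gripper_width: 0.909
gripper_force: 0.0
```

```bash
python3 - <<'E'
from h import *
go(638.4,75.7,160,13.5)
d=arm.get_image("top");im=cv2.imread("pics/top0.png")
# cube top corners from the clean first top picture: gray top face, window filled
g=cv2.cvtColor(im,cv2.COLOR_BGR2GRAY)
sc=arm.get_image("scene")["img"][:,:,::-1]
cv2.imwrite("pics/e3.png",np.hstack([crop(im,287,188,16,395),crop(sc,312,137,30,395)]))
E
```

```text
t 14.55 pos [ 360.  -288.8  180.1] yaw 14.49 w 80.1 F [-0.3 -0.5  0.3] gf 0.0
units [ 9.02 -7.08  0.5 ] roll units 0.2
```

View pics/e3.png

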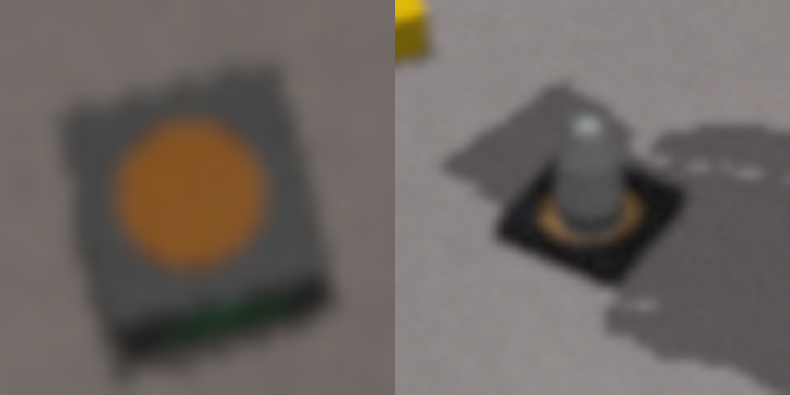

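The objective stands upright in its recess (right tile, base at (590,215)). The cube's top edges give a yaw of about 13°. On to the cube.

Request:
apply_moves(commands=[{"translation": [0.75, -0.59, 0], "roll": 0, "grip": 80}, {"translation": [0.75, -0.59, 0], "roll": 0, "grip": 80}, {"translation": [0.75, -0.59, 0], "roll": 0, "grip": 80}, {"translation": [0.75, -0.59, 0], "roll": 0, "grip": 80}, {"translation": [0.75, -0.59, 0], "roll": 0, "grip": 80}, {"translation": [0.75, -0.59, 0], "roll": 0, "grip": 80}, {"translation": [0.75, -0.59, 0], "roll": 0, "grip": 80}, {"translation": [0.75, -0.59, 0], "roll": 0, "grip": 80}, {"translation": [0.75, -0.59, 0], "roll": 0, "grip": 80}, {"translation": [0.75, -0.59, 0], "roll": 0, "grip": 80}, {"translation": [0.75, -0.59, 0], "roll": 0, "grip": 80}, {"translation": [0.75, -0.59, 0], "roll": 0, "grip": 80}, {"translation": [0, 0, 0.7], "roll": 0.3, "grip": 80}, {"translation": [0, 0, 0.9], "roll": 0, "grip": 80}, {"translation": [0, 0, 0.6], "roll": 0, "grip": 80}, {"translation": [0, 0, 0], "roll": 0, "grip": 80}, {"translation": [0, 0, 0], "roll": 0, "grip": 80}, {"translation": [0, 0, 0], "roll": 0, "grip": 80}])

```text
time: 16.45
ee_pos: [638.7, 75.3, 93.5]
tool_rot: [3.121, 0.355, 0.002]
contact_force: [-0.0, -0.4, 0.3]
gripper_width: 0.91
gripper_force: 0.0
```

```bash
python3 -c "
from h import *
go(638.4,75.7,29,13)"
```

```text
t 16.45 pos [638.7  75.3  93.5] yaw 12.97 w 80.2 F [-0.  -0.4  0.3] gf 0.0
units [-0.   -0.01  1.61] roll units -0.01
```

Request:
apply_moves(commands=[{"translation": [0, -0.01, 0.6], "roll": 0, "grip": 75}, {"translation": [0, 0, 0.6], "roll": 0, "grip": 70}, {"translation": [0, 0, 0.3], "roll": 0, "grip": 65}, {"translation": [0, 0, 0.11], "roll": 0, "grip": 60}, {"translation": [0, 0, 0], "roll": 0, "grip": 50}, {"translation": [0, 0, 0], "roll": 0, "grip": 30}, {"translation": [0, 0, 0], "roll": 0, "grip": 30}, {"translation": [0, 0, 0], "roll": 0, "grip": 30}, {"translation": [0, 0, 0], "roll": 0, "grip": 30}, {"translation": [0, 0, 0], "roll": 0, "grip": 30}])

```text
time: 17.45
ee_pos: [638.9, 75.8, 29.6]
tool_rot: [3.121, 0.355, 0.004]
contact_force: [-0.3, -0.3, 6.3]
gripper_width: 0.455
gripper_force: 19.9
```

```bash
python3 -c "
from h import *
go(590.2,-250.2,200,-30)"
```

```text
t 17.45 pos [638.9  75.8  29.6] yaw 12.98 w 40.1 F [-0.3 -0.3  6.3] gf 19.9
units [-3.02  7.67 -4.26] roll units 8.6
```

Request:
apply_moves(commands=[{"translation": [0, 0, -0.6], "roll": 0, "grip": 30}, {"translation": [0, 0, -0.9], "roll": 0, "grip": 30}, {"translation": [0, 0, -0.9], "roll": 0, "grip": 30}, {"translation": [0, 0, -0.9], "roll": 0, "grip": 30}, {"translation": [0, 0, -0.9], "roll": 0, "grip": 30}, {"translation": [-0.3, 0.767, 0], "roll": 0, "grip": 30}, {"translation": [-0.3, 0.767, 0], "roll": 0, "grip": 30}, {"translation": [-0.3, 0.767, 0], "roll": 0, "grip": 30}, {"translation": [-0.3, 0.767, 0], "roll": 0, "grip": 30}, {"translation": [-0.3, 0.767, 0], "roll": 0, "grip": 30}, {"translation": [-0.3, 0.767, 0], "roll": 0, "grip": 30}, {"translation": [-0.3, 0.767, 0], "roll": 0, "grip": 30}, {"translation": [-0.3, 0.767, 0], "roll": 0, "grip": 30}, {"translation": [-0.3, 0.767, 0], "roll": 0, "grip": 30}, {"translation": [-0.3, 0.767, 0], "roll": 0, "grip": 30}, {"translation": [0, 0, 0], "roll": -0.9, "grip": 30}, {"translation": [0, 0, 0], "roll": -0.9, "grip": 30}, {"translation": [0, 0, 0], "roll": -0.9, "grip": 30}, {"translation": [0, 0, 0], "roll": -0.9, "grip": 30}, {"translation": [0, 0, 0], "roll": -0.9, "grip": 30}])

```text
time: 19.45
ee_pos: [589.1, -250.1, 195.4]
tool_rot: [-2.99, -0.962, 0.002]
contact_force: [-0.1, 0.3, -0.7]
gripper_width: 0.453
gripper_force: 19.9
```

Request:
apply_moves(commands=[{"translation": [0, 0, 0.4], "roll": -0.9, "grip": 30}, {"translation": [0, 0, 0.5], "roll": -1, "grip": 30}, {"translation": [0, 0, 0.7], "roll": -1, "grip": 30}, {"translation": [0, 0, 0.7], "roll": -1, "grip": 30}, {"translation": [0, 0, 0.5], "roll": -1, "grip": 30}, {"translation": [0, 0, 0], "roll": 0, "grip": 30}, {"translation": [0, 0, 0], "roll": 0, "grip": 30}, {"translation": [0, 0, 0], "roll": 0, "grip": 30}])

```text
time: 20.25
ee_pos: [590.7, -250.7, 85.6]
tool_rot: [2.72, 1.568, 0.002]
contact_force: [0.2, 0.4, -1.0]
gripper_width: 0.454
gripper_force: 19.9
```

```bash
python3 -c "
from h import *
go(590.2,-250.2,33.8,60)"
```

```text
t 20.25 pos [ 590.7 -250.7   85.6] yaw 59.9 w 40.0 F [ 0.2  0.4 -1. ] gf 19.9
units [ 0.   -0.02  1.3 ] roll units -0.02
```

Request:
apply_moves(commands=[{"translation": [0, -0.02, 0.5], "roll": 0, "grip": 30}, {"translation": [0, 0, 0.5], "roll": 0, "grip": 30}, {"translation": [0, 0, 0.2], "roll": 0, "grip": 30}, {"translation": [0, 0, 0.1], "roll": 0, "grip": 30}, {"translation": [0, 0, 0], "roll": 0, "grip": 30}, {"translation": [0, 0, 0], "roll": 0, "grip": 30}, {"translation": [0, 0, 0], "roll": 0, "grip": 30}])

```text
time: 20.95
ee_pos: [590.2, -250.4, 33.6]
tool_rot: [2.719, 1.569, 0.002]
contact_force: [0.1, 0.1, 2.6]
gripper_width: 0.452
gripper_force: 19.9
```

Request:
apply_moves(commands=[{"translation": [0, 0, 0], "roll": 0, "grip": 44}, {"translation": [0, 0, 0], "roll": 0, "grip": 52}, {"translation": [0, 0, 0], "roll": 0, "grip": 65}, {"translation": [0, 0, 0], "roll": 0, "grip": 65}, {"translation": [0, 0, 0], "roll": 0, "grip": 65}, {"translation": [0, 0, -0.5], "roll": 0, "grip": 65}, {"translation": [0, 0, -0.9], "roll": 0, "grip": 65}, {"translation": [0, 0, -0.9], "roll": 0, "grip": 65}, {"translation": [0, 0, -0.5], "roll": 0.9, "grip": 65}, {"translation": [0, 0, 0], "roll": 0.95, "grip": 65}, {"translation": [0, 0, 0], "roll": 0, "grip": 65}, {"translation": [0, 0, 0], "roll": 0, "grip": 65}])

```text
time: 22.15
ee_pos: [588.6, -249.6, 143.5]
tool_rot: [-2.837, -1.348, 0.001]
contact_force: [0.3, 0.1, 1.1]
gripper_width: 0.738
gripper_force: 0.0
```

```bash
python3 -c "
from h import *
go(515,-423.5,80,50.5)"
```

```text
t 22.15 pos [ 588.6 -249.6  143.5] yaw 50.84 w 65.0 F [0.3 0.1 1.1] gf 0.0
units [-4.53  1.32  1.59] roll units 0.07
```

Request:
apply_moves(commands=[{"translation": [-0.755, 0.22, 0], "roll": 0.07, "grip": 65}, {"translation": [-0.755, 0.22, 0], "roll": 0, "grip": 65}, {"translation": [-0.755, 0.22, 0], "roll": 0, "grip": 65}, {"translation": [-0.755, 0.22, 0], "roll": 0, "grip": 65}, {"translation": [-0.755, 0.22, 0], "roll": 0, "grip": 65}, {"translation": [-0.755, 0.22, 0], "roll": 0, "grip": 65}, {"translation": [0, 0, 0.7], "roll": 0, "grip": 65}, {"translation": [0, 0, 0.7], "roll": 0, "grip": 65}, {"translation": [0, 0, 0], "roll": 0, "grip": 65}, {"translation": [0, 0, 0], "roll": 0, "grip": 65}, {"translation": [0, 0, 0], "roll": 0, "grip": 65}])

```text
time: 23.25
ee_pos: [515.1, -423.4, 89.2]
tool_rot: [2.841, 1.338, 0.001]
contact_force: [0.3, 0.2, -0.2]
gripper_width: 0.737
gripper_force: 0.0
```

```bash
python3 -c "
from h import *
go(515,-423.5,27,50.5)
sc=arm.get_image('scene')['img'][:,:,::-1]
cv2.imwrite('pics/e4.png',np.hstack([crop(sc,235,120,30,395),crop(sc,237,180,30,395)]))"
```

```text
t 23.25 pos [ 515.1 -423.4   89.2] yaw 50.44 w 65.0 F [ 0.3  0.2 -0.2] gf 0.0
units [-0.   -0.    1.55] roll units -0.01
```

View pics/e4.png

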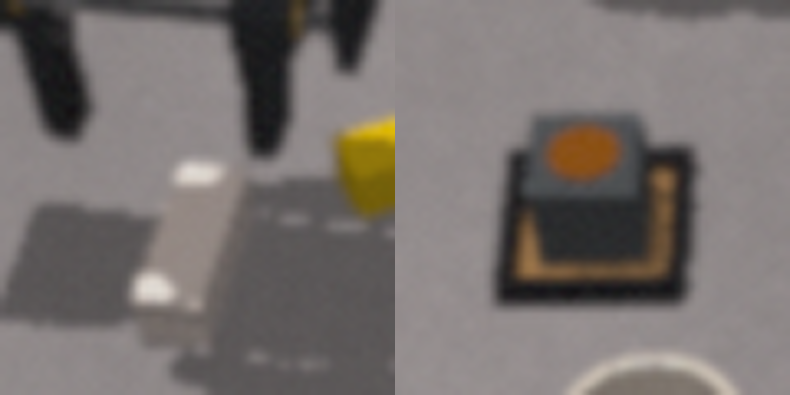

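The cube sits square in its recess (right tile, base around (590,250)). The white case lies between the fingers, with its axis along them (left tile, from (200,172) to (155,290)). Descend and grip.

Request:
apply_moves(commands=[{"translation": [0, 0, 0.6], "roll": 0, "grip": 65}, {"translation": [0, 0, 0.5], "roll": 0, "grip": 60}, {"translation": [0, 0, 0.3], "roll": 0, "grip": 55}, {"translation": [0, 0, 0.15], "roll": 0, "grip": 50}, {"translation": [0, 0, 0], "roll": 0, "grip": 40}, {"translation": [0, 0, 0], "roll": 0, "grip": 18}, {"translation": [0, 0, 0], "roll": 0, "grip": 18}, {"translation": [0, 0, 0], "roll": 0, "grip": 18}, {"translation": [0, 0, 0], "roll": 0, "grip": 18}, {"translation": [0, 0, 0], "roll": 0, "grip": 18}])

```text
time: 24.3
ee_pos: [515.1, -423.8, 27.4]
tool_rot: [2.841, 1.336, 0.001]
contact_force: [-0.0, 0.4, 5.0]
gripper_width: 0.314
gripper_force: 20.0
```

```bash
python3 -c "
from h import *
go(431.6,-82.9,130,52.5)"
```

```text
t 24.3 pos [ 515.1 -423.8   27.4] yaw 50.38 w 27.6 F [-0.   0.4  5. ] gf 20.0
units [ 5.23 -7.04 -2.57] roll units -0.42
```

Request:
apply_moves(commands=[{"translation": [0, 0, -0.6], "roll": 0, "grip": 18}, {"translation": [0, 0, -0.9], "roll": 0, "grip": 18}, {"translation": [0, 0, -0.9], "roll": 0, "grip": 18}, {"translation": [0.523, -0.704, 0], "roll": 0, "grip": 18}, {"translation": [0.523, -0.704, 0], "roll": 0, "grip": 18}, {"translation": [0.523, -0.704, 0], "roll": 0, "grip": 18}, {"translation": [0.523, -0.704, 0], "roll": 0, "grip": 18}, {"translation": [0.523, -0.704, 0], "roll": 0, "grip": 18}, {"translation": [0.523, -0.704, 0], "roll": 0, "grip": 18}, {"translation": [0.523, -0.704, 0], "roll": 0, "grip": 18}, {"translation": [0.523, -0.704, 0], "roll": 0, "grip": 18}, {"translation": [0.523, -0.704, 0], "roll": 0, "grip": 18}, {"translation": [0.523, -0.704, 0], "roll": 0, "grip": 18}, {"translation": [0, 0, 0.8], "roll": -0.42, "grip": 18}, {"translation": [0, 0, 0.5], "roll": 0, "grip": 18}, {"translation": [0, 0, 0], "roll": 0, "grip": 18}, {"translation": [0, 0, 0], "roll": 0, "grip": 18}, {"translation": [0, 0, 0], "roll": 0, "grip": 18}])

```text
time: 26.1
ee_pos: [431.8, -82.9, 71.1]
tool_rot: [2.817, 1.388, 0.002]
contact_force: [-0.5, 0.5, -0.4]
gripper_width: 0.321
gripper_force: 20.0
```

```bash
python3 -c "
from h import *
go(431.6,-82.9,31.6,52.5)"
```

```text
t 26.1 pos [431.8 -82.9  71.1] yaw 52.45 w 28.3 F [-0.5  0.5 -0.4] gf 20.0
units [-0.   -0.    0.99] roll units -0.01
```

Request:
apply_moves(commands=[{"translation": [0, 0, 0.4], "roll": 0, "grip": 18}, {"translation": [0, 0, 0.3], "roll": 0, "grip": 18}, {"translation": [0, 0, 0.2], "roll": 0, "grip": 18}, {"translation": [0, 0, 0.09], "roll": 0, "grip": 18}, {"translation": [0, 0, 0], "roll": 0, "grip": 18}, {"translation": [0, 0, 0], "roll": 0, "grip": 18}, {"translation": [0, 0, 0], "roll": 0, "grip": 18}])

```text
time: 26.8
ee_pos: [431.0, -82.5, 30.8]
tool_rot: [2.818, 1.389, 0.0]
contact_force: [-1.2, 0.0, 3.6]
gripper_width: 0.311
gripper_force: 20.0
```

Request:
apply_moves(commands=[{"translation": [0, 0, 0], "roll": 0, "grip": 32}, {"translation": [0, 0, 0], "roll": 0, "grip": 40}, {"translation": [0, 0, 0], "roll": 0, "grip": 55}, {"translation": [0, 0, 0], "roll": 0, "grip": 65}, {"translation": [0, 0, 0], "roll": 0, "grip": 65}, {"translation": [0, 0, -0.5], "roll": 0, "grip": 65}, {"translation": [0, 0, -0.9], "roll": 0, "grip": 65}, {"translation": [0, 0, -0.9], "roll": 0, "grip": 65}, {"translation": [0, 0, -0.9], "roll": 0, "grip": 65}, {"translation": [0, 0, -0.9], "roll": 0, "grip": 65}, {"translation": [-0.7, 0.6, 0], "roll": 0, "grip": 65}, {"translation": [-0.7, 0.6, 0], "roll": 0, "grip": 65}, {"translation": [-0.7, 0.6, 0], "roll": 0, "grip": 65}, {"translation": [-0.7, 0.6, 0], "roll": 0, "grip": 65}, {"translation": [-0.7, 0.6, 0], "roll": 0, "grip": 65}, {"translation": [-0.7, 0.6, 0], "roll": 0, "grip": 65}, {"translation": [-0.7, 0.6, 0], "roll": 0, "grip": 65}, {"translation": [-0.7, 0.6, 0], "roll": 0, "grip": 65}, {"translation": [0, 0, 0], "roll": 0, "grip": 65}, {"translation": [0, 0, 0], "roll": 0, "grip": 65}])

```text
time: 28.8
ee_pos: [446.3, -377.3, 193.9]
tool_rot: [-2.818, -1.386, 0.0]
contact_force: [-1.1, 0.1, -0.2]
gripper_width: 0.737
gripper_force: 0.0
```

```bash
python3 -c "
from h import *
for n in('top','scene'):
    cv2.imwrite(f'pics/{n}9.png',arm.get_image(n)['img'][:,:,::-1])"
```

```text
(no output)
```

View pics/top9.png

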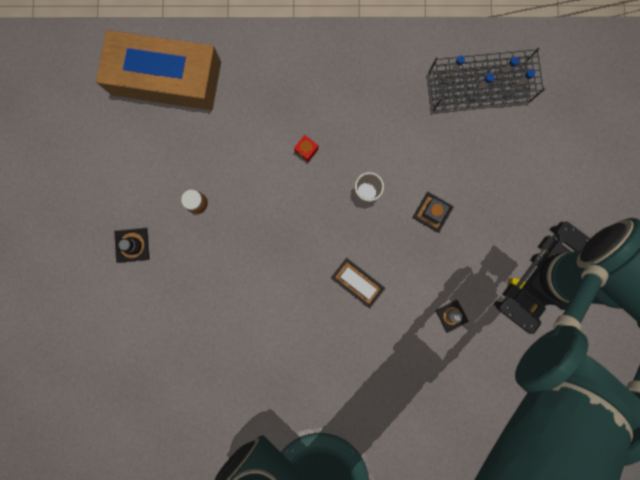

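View pics/scene9.png

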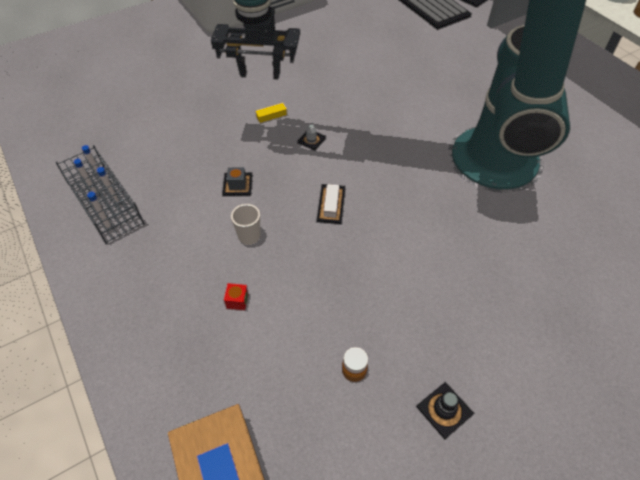

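All four parts are in their nests in both views (top: (127,245), (453,315), (435,211), (358,283)). The jar (193,201), the beaker (368,187) and the look-alikes have not moved. Handing in.

```bash
python3 -c "
from cell import arm
print(arm.job_done())"
```

```text
the job is handed in; nothing more can be done
None
```

All four parts are upright in their matching nests and released, the jar, beaker and look-alikes were left where they stood, and the job was handed in at about 29 s of the 102 s allowed; no verdict came back.

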